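# Pull the tall battery pack off the charger and store it

## Task

The taller of the two battery packs on the charger is full: pull it straight out of its bay, against the click that holds it, and stand it down on the bench. Let go, take it again by its two ends, and gently lower it (no dropping) upright into the empty plywood holder until it rests on the bottom. Leave the slimmer pack clicked in on the charger, and don't disturb the other things.

Things in the scene. Friction and masses are not known exactly. Their poses are not given: they have to be found in the camera images.
- charger: Twin-bay battery charger, grey plastic, 100 x 204 x 76 mm, fixed to the bench. Origin: on the bench, mid-width; x points to its back (front edge x = -40 mm, back x = +60 mm), z up. Packs stand on its deck, 30 mm above the bench, and slide out level towards -x. From x = 31.5 mm back a hump rises 76 mm above the bench: no finger room behind a docked pack.
- bay_a (a point): Deck point under the middle of a docked pack, bay at charger y = +52 mm; axes as the charger's. Two side rails (x = -20 to +32 mm, 14 mm high, outer faces 33 mm from the middle) have lips in the pack's grooves: it cannot be lifted, only slid to -x. Sprung balls click into its foot: about 12 N of pull frees it within 8 mm, then it slides at about 5 N; clear to lift after 52 mm.
- bay_b (a point): The same for the other, equal bay, at charger y = -52 mm.
- tall_pack: The taller battery pack, black plastic, 60 x 44 x 62 mm high, about 0.3 kg, docked in one of the two bays at the start with the same axes as the charger (either bay). Its lowest 16 mm is a foot: a 44 mm wide, 8 mm high flange, with a 6 mm deep groove above it along each long side. Origin: centre of the underside; x along its 60 mm length, y across its 44 mm width, z up.
- slim_pack: The slimmer battery pack, black plastic, 60 x 44 x 40 mm high, docked in the other bay; it stays there. Its lowest 16 mm is a foot: a 44 mm wide, 8 mm high flange, with a 6 mm deep groove above it along each long side. Origin: centre of the underside; x along its 60 mm length, y across its 44 mm width, z up.
- holder: Plywood holder, 100 x 90 x 61 mm, fixed to the bench: a 6 mm base with two upright cheeks, 74 mm long (along x), 10 mm thick, 50 mm apart, tops 61 mm above the bench; low lips across the open ends (33 to 38 mm from the middle) rise to 17 mm above the bench. Origin: on the bench, at the middle; x along the cheeks, z up.
- holder_in (a point): Middle of the holder's inner floor, 6 mm above the bench, where the tall pack's origin belongs; axes as the holder's. The pack goes in from above, its length along x, either way round, 3 mm of room on each side. It shows only 7 mm above the cheeks, so it can be held only by its ends.
- tape_roll: Bystander: roll of pale tape lying flat, 105 mm across, 24 mm high. Origin: centre of the underside.
- dye_bottle: Bystander: small tan bottle with black cap, 36 mm across, 66 mm high, standing. Origin: centre of the underside.
- wax_tin: Bystander: round tin with a black lid, 62 mm across, 52 mm high, standing. Origin: centre of the underside.

How it is judged:
By the outcome, as a careful person would: the job done as asked, in the order asked, and still so for the second after the job is handed in, with the robot touching nothing.
It also fails if it takes over 59 s, if anything falls off the work surface, if the arm or the gripper's body presses on something with over 40 N, if the wrist force passes 120 N, or if a joint passes its speed limit or range.

## Robot

A 6-joint arm with a two-finger parallel gripper is mounted at the origin on the work surface; the furniture and walls round the work are solid. World frame = base frame: x ahead of the robot, y to its left, z up, the work surface at z = 0. Lengths are in m, angles in rad, forces in N, time in s.
With the tool pointing down it reaches from about 0.3 to 0.75 m from the base axis. Payload 8.5 kg.
Tool frame: the origin (TCP) lies midway between the tips of the shut fingers; the grasp point (between the pads) lies 19 mm behind it; z points along the fingers, y is the line along which they close (so a half turn about z gives the same grasp; the last joint's range is limited). The gripper opens to 88 mm and grips with 3 to 60 N. Pads are 18 mm wide; open, the fingers measure 123 mm over their backs; the gripper's body (75 mm by 187 mm) begins 45 mm behind the grasp point.
Start: joints at [0.964, 0.381, 1.297, -0, 1.464, -0.215], TCP at [0.21, 0.508, 0.239] pointing down, gripper open.
Joint ranges: [-3.11, 3.11], [-0.89, 2.33], [0.22, 2.48], [-1.42, 4.56], [0.17, 2.85], [-2.88, 2.88]. Speed limits (rad/s): [2.39, 2.39, 3.14, 3.14, 3.14, 3.14].

## Interface

Orientations are given as a rotation vector (axis times angle).
In Python, from cell import r, eyes gives the robot as it stands. The module is installed in compiled form; this text tells all that it offers.
- The arm moves only by the shell command python3 -m inch 'ROWS' [FORCE]. ROWS is JSON, a list of rows, each a list of 3 entries, a list of its own where there are three numbers: the opening, from 0 (shut) to 1 (fully open), then the shift along the tool's x, y, z each as a share of 500 mm, from -1 to 1, then the turn about the tool's z as a share of 45 degrees, from -1 to 1. In form: [[hand, [tx, ty, tz], spin], ...]. A call has 1 to 12 rows; each row shifts and turns the commanded pose from where the row before left it, along the tool's axes as they then stand; what a row does not reach is not made up. A row lasts 1/10 s, in which the tool goes at most 50 mm and 8.59 degrees, less where a joint would pass 70% of its speed; a pose out of reach is approached as far as the arm can. A call with a number of a shift or a turn outside -1 to 1 is refused whole. A call with a gripper value outside its range is refused whole. The fingers move at their own pace and stop on an object; FORCE is the grip in N (left out, the last holds). Time passes only in rows, so rows that do not move let the fingers close. It gives the time, the measured TCP pose, the force, the opening and the grip force at its end, in the units of the state.
- r.get_state(): the state, without advancing time (a new reading comes with each control period).
- eyes.get_image(name): name is "scene" or "top" or "wrist"; returns a dict with "img" (480x640x3 uint8, blue, green, red), "range_z" (480x640 float32, m along the optical axis (not along the pixel's ray), 0 where there is no reading), "intrinsics" (3x3 intrinsics, pixels), "D" ([k1, k2, p1, p2, k3] as OpenCV has them; the pictures are not rectified), "R" (3x3) and "t" (3): a world point X has camera coordinates R X + t; the wrist camera has in their place "hand_eye" (4x4, takes a point from camera to tool coordinates, whose origin is the TCP and whose axes are the flange's). Camera axes: x right, y down, z forward; pixel columns grow to the right and rows downward; lengths in m; the calibration is good to about 2 mm. A picture is of the moment at which its call begins: read the wrist's pose just before it.
- r.sign_off(): hands the job in; it is judged then, once.
The state is a dict: "t": time; "q": joint angles; "joint_vel": joint speeds; "joint_efforts": joint torques, N m; "tool_pos": TCP position; "tcp_rot": TCP orientation; "contact_force": force on the tool from outside, world axes, zero at the start; "ft_torque": the same for the moment, N m; "width": finger opening in m; "gripper_force": force on a finger pad.
Only numpy, scipy, OpenCV 4.12 (cv2) and the standard library are available. Lean on these libraries where they do the work, as an engineer would, in place of code of your own. Each camera call takes 0.05 s, during which the arm holds its last target. There are 200 camera calls.

## Working session

There is one attempt and no reset: what is moved stays moved. The work goes in short steps, Python scripts to look and compute and a shell command to move; the robot and the scene stay as the last step left them, time stands still between calls to the robot, and variables do not carry over. Pictures are saved under pics/ and viewed, at most 10 in all, crops included, and the job is handed in when it is done.

```bash
mkdir -p pics; cat > h.py <<'E'
import numpy as np, cv2
from cell import r, eyes
from scipy.spatial.transform import Rotation as Ro
def grab(n):
    s=r.get_state(); d=eyes.get_image(n)
    if n=="wrist":
        T=np.eye(4);T[:3,:3]=Ro.from_rotvec(s["tcp_rot"]).as_matrix();T[:3,3]=s["tool_pos"]
        W=T@np.array(d["hand_eye"])
    else:
        W=np.eye(4);R=np.array(d["R"]);W[:3,:3]=R.T;W[:3,3]=-R.T@np.array(d["t"])
    d["W"]=W; return d
def rays(d,uv):
    p=cv2.undistortPoints(np.array(uv,float).reshape(-1,1,2),np.array(d["intrinsics"]),np.array(d["D"])).reshape(-1,2)
    return np.c_[p,np.ones(len(p))]
def onplane(d,uv,z):
    v=rays(d,uv)@d["W"][:3,:3].T; o=d["W"][:3,3]
    return o+v*((z-o[2])/v[:,2])[:,None]
def cloud(d):
    Z=d["range_z"];vv,uu=np.nonzero(Z>0)
    c=rays(d,np.c_[uu,vv])*Z[vv,uu][:,None]
    P=np.full(Z.shape+(3,),np.nan);P[vv,uu]=c@d["W"][:3,:3].T+d["W"][:3,3]
    return P
E
python3 - <<'E'
from h import *
for n in("top","scene"):
    d=grab(n);cv2.imwrite(f"pics/{n}0.png",d["img"]);print(d["W"][:3].round(3).tolist())
s=r.get_state();print(s["t"],s["tool_pos"],s["tcp_rot"],s["width"],Ro.from_rotvec(s["tcp_rot"]).as_matrix().round(3))
E
```

```text
[[-0.004, -0.987, 0.158, 0.326], [-1.0, 0.007, 0.02, 0.007], [-0.021, -0.158, -0.987, 0.987]]
[[0.577, -0.573, 0.581, -0.124], [-0.816, -0.4, 0.417, -0.445], [-0.006, -0.715, -0.699, 0.779]]
0.1 [0.20988731 0.50810843 0.23822186] [-6.11461762e-01 -3.08100299e+00  1.79156889e-03] 0.08819089537348702 [[-0.924  0.382 -0.001]
 [ 0.382  0.924 -0.001]
 [ 0.    -0.001 -1.   ]]
```

View pics/top0.png

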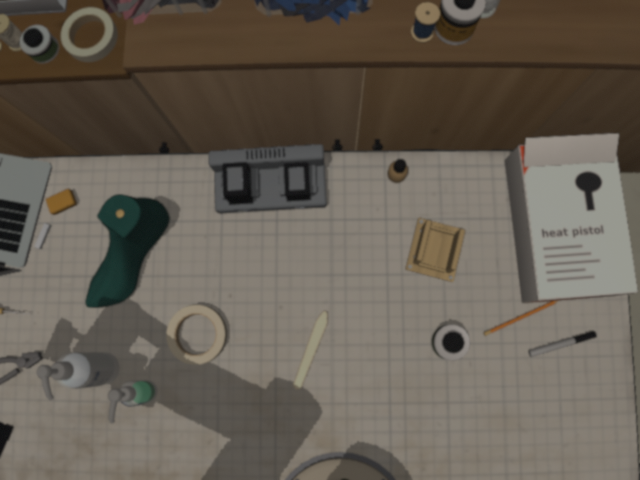

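View pics/scene0.png

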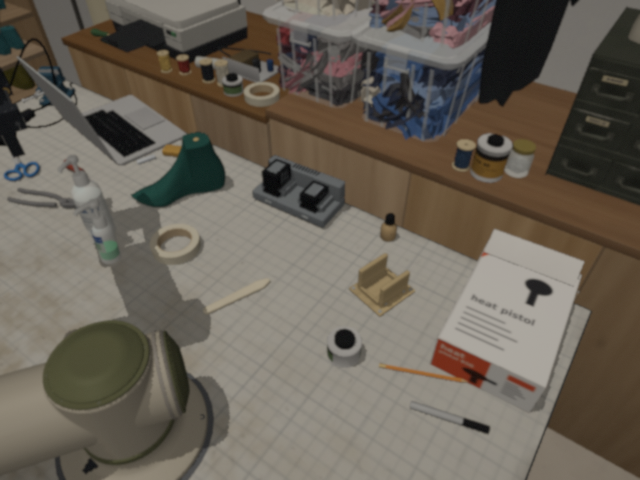

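The top view shows the charger at about (268,178), with the tall pack in the left bay at (237,183) and the slim pack at (298,180). The holder is at (437,249), bottle at (398,170), tape at (197,333) and tin at (451,341).

```bash
python3 - <<'E'
from h import *
d=grab("top");P=cloud(d);z=P[...,2]
def rect(name,x0,x1,y0,y1,lo,hi):
    m=np.zeros(z.shape,bool);m[y0:y1,x0:x1]=True
    m&=(z>lo)&(z<hi)
    p=P[m];c,s,a=cv2.minAreaRect((p[:,:2]*1000).astype(np.float32))
    print(name,m.sum(),np.round(c,1),np.round(s,1),round(a,1),"medz",np.median(p[:,2]).round(4))
rect("tall",215,262,150,212,.085,.11)
rect("slim",275,322,150,212,.064,.08)
rect("hump",200,335,140,165,.066,.085)
rect("deck",200,335,165,220,.022,.036)
rect("cheekL",405,437,215,285,.052,.07)
rect("cheekR",440,475,215,285,.052,.07)
rect("cheeks",400,475,210,285,.05,.07)
rect("base",400,475,210,285,.003,.07)
rect("bottle",380,415,150,190,.02,.09)
rect("tape",160,235,295,370,.015,.035)
rect("tin",425,475,315,365,.03,.07)
rect("knife",290,335,305,395,.004,.05)
print(np.nanmedian(z[230:300,240:380]))
E
```

```text
tall 869 [588.4 176.7] [60.2 45.2] 3.4 medz 0.0916
slim 1397 [603.7  70.6] [81.2 81.4] 89.5 medz 0.0707
hump 1797 [636.6 127.8] [203.1  35. ] 90.0 medz 0.0749
deck 2161 [587.3 125.3] [ 76.2 203.5] 3.4 medz 0.0293
cheekL 265 [ 485.9 -146.8] [10.5 74.8] 74.2 medz 0.0597
cheekR 268 [ 469.9 -205.1] [10.7 73.2] 73.9 medz 0.0595
cheeks 546 [ 477.5 -175.9] [71.1 74.8] 73.9 medz 0.0596
base 2623 [ 483.5 -179.6] [131.9 134.9] 1.3 medz 0.0071
bottle 326 [ 619.  -108.1] [35.5 30.5] 70.8 medz 0.0407
tape 1565 [326.1 254.1] [102.9 104.9] 37.9 medz 0.0235
tin 997 [ 310.9 -192.8] [60.5 57.9] 89.5 medz 0.0401
knife 837 [301.1  53.4] [155.2  67.6] 2.0 medz 0.0079
-0.0007630125937170273
```

```bash
cat >> h.py <<'E'
def go(x,y,z,psi):
    "print the spin then shift (tool axes after the spin) in row units"
    s=r.get_state();R=Ro.from_rotvec(s["tcp_rot"]).as_matrix();p=np.array(s["tool_pos"])
    now=np.degrees(np.arctan2(R[1,1],R[0,1])); sp=-((psi-now+180)%360-180)
    Rn=R@Ro.from_euler("z",sp,degrees=True).as_matrix()
    print("t",s["t"],"pos",p.round(4),"psi",now.round(2),"w",round(s["width"],4),"spin total",(sp/45).round(3),"shift total",(Rn.T@(np.array([x,y,z])-p)/.5).round(4),"F",np.round(s["contact_force"],1),"q",np.round(s["q"],2))
E
python3 - <<'E'
from h import *
P=cloud(grab("top"))
b=P[190:310,80:180];print("boot max z",np.nanmax(b[...,2]),"y min",np.nanmin(b[...,1][b[...,2]>.03]))
c=P[70:150,130:500];print("cabinet", [np.nanpercentile(c[...,0][(c[...,2]>lo)],1).round(3) for lo in(.03,.1,.15,.2)],np.nanmax(c[...,2]))
go(.5884,.1767,.2,93.4)
E
```

```text
boot max z 0.14244098385069281 y min 0.3110667132995227
cabinet [np.float64(0.645), np.float64(nan), np.float64(nan), np.float64(nan)] 0.07930675542155408
t 0.2 pos [0.2099 0.5082 0.2384] psi 67.55 w 0.0883 spin total -0.574 shift total [-0.7163 -0.7067  0.0768] F [-0.5 -0.1 -0.3] q [ 0.96  0.38  1.3  -0.    1.46 -0.22]
  return np.nanmean(a, axis, out=out, keepdims=keepdims)
```

```bash
python3 -m inch '[[1,[0,0,0],-0.144],[1,[0,0,0],-0.144],[1,[0,0,0],-0.143],[1,[0,0,0],-0.143],[1,[-0.05,-0.05,0],0],[1,[-0.05,-0.05,0],0],[1,[-0.05,-0.05,0],0],[1,[-0.05,-0.05,0],0],[1,[-0.05,-0.05,0],0],[1,[-0.05,-0.05,0],0],[1,[-0.05,-0.05,0],0]]' && python3 -m inch '[[1,[-0.05,-0.05,0],0],[1,[-0.05,-0.05,0],0],[1,[-0.05,-0.05,0],0],[1,[-0.05,-0.05,0],0],[1,[-0.05,-0.05,0],0],[1,[-0.05,-0.05,0],0],[1,[-0.016,-0.007,0],0],[1,[0,0,0.02],0],[1,[0,0,0.02],0],[1,[0,0,0.02],0],[1,[0,0,0],0],[1,[0,0,0],0]]'
python3 - <<'E'
from h import *
d=grab("wrist");cv2.imwrite("pics/w1.png",d["img"])
P=cloud(d);z=P[...,2]
for n,lo,hi in(("tall",.085,.105),("slim",.064,.073)):
    m=(z>lo)&(z<hi);m=cv2.morphologyEx(m.astype(np.uint8),cv2.MORPH_OPEN,np.ones((5,5)))
    k,l,st,_=cv2.connectedComponentsWithStats(m)
    for i in range(1,k):
        if st[i,4]>800:
            p=P[l==i];print(n,st[i],cv2.minAreaRect((p[:,:2]*1000).astype(np.float32)),np.median(p[:,2]))
go(.5884,.1767,.055,93.4)
E
```

```text
t: 1.3
tool_pos: [0.3959, 0.3428, 0.2387]
tcp_rot: [0.093, -3.14, 0.0]
contact_force: [0.9, 0.6, 0.8]
width: 0.0882
gripper_force: 0.0
t: 2.5
tool_pos: [0.5613, 0.2006, 0.2087]
tcp_rot: [0.094, -3.14, -0.0]
contact_force: [-0.4, 1.3, 0.0]
width: 0.0882
gripper_force: 0.0
tall [ 481  103  117  136 2560] ((506.8524475097656, 350.43853759765625), (37.11977005004883, 105.36396789550781), 63.82041931152344) 0.09452158625076199
tall [ 248  224   61   79 4611] ((590.8712158203125, 177.419189453125), (60.13277816772461, 43.87161636352539), 2.795053720474243) 0.09201867330540398
slim [ 116  216   66   77 4277] ((597.699951171875, 68.23628997802734), (63.66321563720703, 56.38319778442383), 2.0832648277282715) 0.06994448497799172
t 2.55 pos [0.5616 0.2005 0.2091] psi 93.43 w 0.0883 spin total 0.001 shift total [-0.0506 -0.0507  0.3082] F [0.2 0.5 0.5] q [ 0.14  0.48  1.21 -0.    1.44 -1.49]
```

View pics/w1.png

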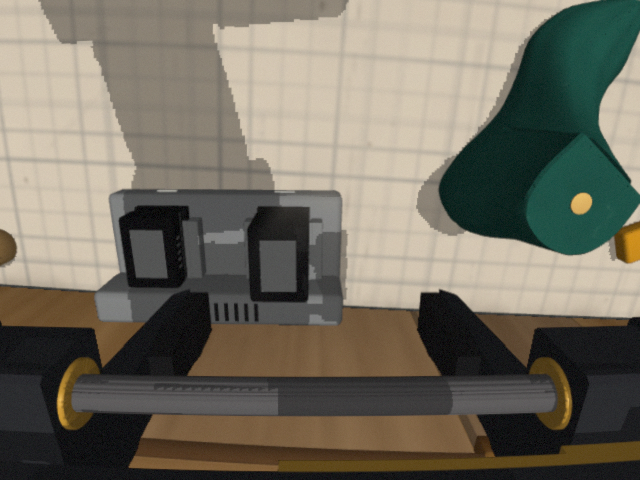

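The wrist view shows the tall pack's top at (278,262) and the slim pack at (150,250). It agrees with the top view to 2 mm.

```bash
python3 -m inch '[[1,[-0.027,-0.025,0],0.007],[1,[-0.027,-0.026,0],0],[1,[0,0,0],0],[1,[0,0,0.05],0],[1,[0,0,0.05],0],[1,[0,0,0.05],0],[1,[0,0,0.05],0],[1,[0,0,0.03],0],[1,[0,0,0.03],0],[1,[0,0,0],0],[1,[0,0,0],0]]' && python3 -c "
from h import *
go(.590,.1772,.055,93.1)"
```

```text
t: 3.65
tool_pos: [0.5905, 0.1761, 0.0792]
tcp_rot: [-0.084, 3.14, 0.0]
contact_force: [0.4, -0.3, 0.1]
width: 0.088
gripper_force: 0.0
t 3.65 pos [0.5905 0.1761 0.0792] psi 93.05 w 0.088 spin total -0.001 shift total [0.0009 0.0023 0.0485] F [ 0.4 -0.3  0.1] q [ 0.1   0.64  1.33  0.    1.17 -1.53]
```

```bash
python3 -m inch '[[1,[0,0.002,0.024],0],[1,[0,0,0.024],0],[1,[0,0,0],0],[0,[0,0,0],0],[0,[0,0,0],0],[0,[0,0,0],0],[0,[0,0,0],0],[0,[0,0,0],0],[0,[0,0,0],0],[0,[0,0,0],0]]' 50 && python3 -c "
from h import *
go(.590,.1772,.055,93.1)"
```

```text
t: 4.65
tool_pos: [0.5902, 0.1769, 0.0549]
tcp_rot: [-0.084, 3.14, -0.0]
contact_force: [0.2, -1.1, 0.3]
width: 0.0437
gripper_force: 50.0
t 4.65 pos [0.5902 0.1769 0.0549] psi 93.06 w 0.0437 spin total -0.001 shift total [ 0.0004  0.0006 -0.0002] F [ 0.2 -1.1  0.3] q [ 0.1   0.67  1.35 -0.    1.12 -1.52]
```

Firm grip on the pack. I'll pull along tool +x (charger -x), starting slowly.

```bash
python3 -m inch '[[0,[0.004,0,0],0],[0,[0.004,0,0],0],[0,[0.004,0,0],0],[0,[0.004,0,0],0],[0,[0.004,0,0],0],[0,[0.004,0,0],0],[0,[0,0,0],0]]' && python3 -m inch '[[0,[0.01,0,0],0],[0,[0.01,0,0],0],[0,[0.01,0,0],0],[0,[0.015,0,0],0],[0,[0.015,0,0],0],[0,[0.015,0,0],0],[0,[0.015,0,0],0],[0,[0.015,0,0],0],[0,[0.012,0,0],0],[0,[0,0,0],0],[0,[0,0,0],0]]' && python3 - <<'E'
from h import *
d=grab("top");P=cloud(d);z=P[...,2]
m=np.zeros(z.shape,np.uint8);m[150:270,215:262]=1
m&=((z>.083)&(z<.096))
p=P[m>0];print(len(p),p.mean(0))
cv2.imwrite("pics/t1.png",cv2.resize(d["img"][120:320,180:480],(600,400)))
go(.590,.1772,.055,93.1)
E
```

```text
t: 5.35
tool_pos: [0.5779, 0.1763, 0.0549]
tcp_rot: [0.084, -3.14, 0.0]
contact_force: [1.4, -1.5, 1.8]
width: 0.0439
gripper_force: 50.0
t: 6.45
tool_pos: [0.5191, 0.1733, 0.0543]
tcp_rot: [0.084, -3.139, 0.0]
contact_force: [0.0, 0.1, -2.4]
width: 0.0438
gripper_force: 50.0
0 [nan nan nan]
t 6.5 pos [0.5194 0.1733 0.0543] psi 93.07 w 0.0435 spin total -0.001 shift total [-0.1414  0.0002 -0.0015] F [-0.   0.5 -2.4] q [ 0.11  0.58  1.56  0.    1.01 -1.52]<stdin>:5: RuntimeWarning: Mean of empty slice.
  ret = um.true_divide(
```

View pics/t1.png

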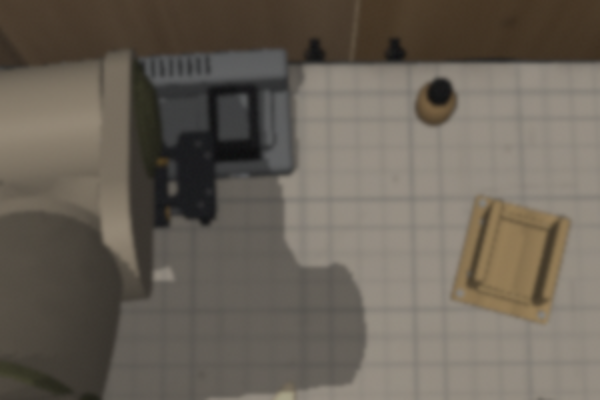

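The crop shows the slim pack still docked at (235,120), with the gripper clear in front of the charger, and the wrist carries about 2.4 N. I'll lift and carry.

```bash
python3 -m inch '[[0,[0.01,0,-0.01],0],[0,[0.01,0,-0.02],0],[0,[0.01,0,-0.02],0],[0,[0.01,0,-0.02],0],[0,[0,0,-0.02],0],[0,[0,0,0],0],[0,[0,0,0],0]]' && python3 - <<'E'
from h import *
d=grab("scene");cv2.imwrite("pics/s1.png",d["img"][100:350,150:450])
go(.45,-.02,.095,74.2)
E
```

```text
t: 7.2
tool_pos: [0.4999, 0.1722, 0.1]
tcp_rot: [-0.084, 3.14, 0.0]
contact_force: [-0.2, 0.7, -3.4]
width: 0.0437
gripper_force: 50.0
t 7.25 pos [0.4998 0.1722 0.0996] psi 93.06 w 0.0434 spin total 0.419 shift total [-0.0089 -0.397   0.0092] F [-0.  -0.4 -2.7] q [ 0.11  0.49  1.56 -0.    1.09 -1.52]
```

View pics/s1.png

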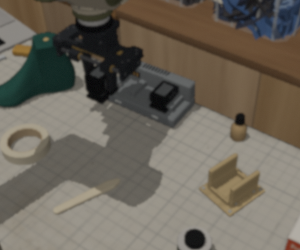

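The tall pack hangs in the gripper at (98,82), clear of the charger, and the slim pack is docked at (163,95).

```bash
python3 -m inch '[[0,[0,0,0],0.105],[0,[0,0,0],0.105],[0,[0,0,0],0.105],[0,[0,0,0],0.104],[0,[0,-0.02,0],0],[0,[0,-0.05,0],0],[0,[0,-0.06,0],0],[0,[0,-0.06,0],0],[0,[0,-0.06,0],0],[0,[0,-0.06,0],0],[0,[0,-0.05,0],0],[0,[-0.009,-0.035,0],0]]' && python3 -m inch '[[0,[0,0,0],0],[0,[0,0,0],0],[0,[0,0,0.03],0],[0,[0,0,0.03],0],[0,[0,0,0.03],0],[0,[0,0,0.02],0],[0,[0,0,0.015],0],[0,[0,0,0],0],[0,[0,0,0],0],[0,[0,0,0],0]]' && python3 -c "
from h import *
go(.45,-.02,.025,74.2)"
```

```text
t: 8.45
tool_pos: [0.4492, -0.0207, 0.0995]
tcp_rot: [-0.429, -3.111, 0.0]
contact_force: [0.2, 0.9, -2.7]
width: 0.0434
gripper_force: 50.0
t: 9.45
tool_pos: [0.4507, -0.0191, 0.0377]
tcp_rot: [0.431, 3.111, -0.0]
contact_force: [-0.2, -1.2, -2.1]
width: 0.0436
gripper_force: 50.0
t 9.45 pos [ 0.4507 -0.0191  0.0377] psi 74.22 w 0.0436 spin total 0.0 shift total [ 0.0008 -0.0022  0.0255] F [-0.2 -1.2 -2.1] q [-0.31  0.49  1.84 -0.    0.81 -1.6 ]
```

```bash
python3 -m inch '[[0,[0,0,0.006],0],[0,[0,0,0.006],0],[0,[0,0,0.005],0],[0,[0,0,0.003],0],[0,[0,0,0],0],[0,[0,0,0],0]]'; python3 -m inch '[[0,[0,0,0.002],0],[0,[0,0,0.002],0],[0,[0,0,0],0]]'
```

```text
t: 10.05
tool_pos: [0.4504, -0.019, 0.0272]
tcp_rot: [-0.432, -3.112, -0.0]
contact_force: [0.6, 0.8, -2.6]
width: 0.0437
gripper_force: 50.0
t: 10.35
tool_pos: [0.4503, -0.019, 0.0251]
tcp_rot: [-0.431, -3.112, -0.0]
contact_force: [0.2, -0.0, -3.6]
width: 0.0435
gripper_force: 50.0
```

```bash
python3 -m inch '[[0,[0,0,0.001],0],[0,[0,0,0.001],0],[0,[0,0,0],0],[0,[0,0,0],0]]'; python3 -m inch '[[0,[0,0,0.001],0],[0,[0,0,0.001],0],[0,[0,0,0],0],[0,[0,0,0],0]]'
```

```text
t: 10.75
tool_pos: [0.4504, -0.0191, 0.0248]
tcp_rot: [0.431, 3.111, -0.0]
contact_force: [-2.7, -0.0, 6.9]
width: 0.0438
gripper_force: 50.0
t: 11.15
tool_pos: [0.4504, -0.019, 0.0248]
tcp_rot: [0.431, 3.111, -0.001]
contact_force: [-5.4, 1.2, 22.0]
width: 0.0434
gripper_force: 50.0
```

It's on the bench. I'll ease off, open, rise and look.

```bash
python3 -m inch '[[0,[0,0,-0.0015],0],[0,[0,0,0],0],[0.7,[0,0,0],0],[0.9,[0,0,0],0],[1,[0,0,0],0],[1,[0,0,0],0],[1,[0,0,0],0],[1,[0,0,0],0],[1,[0,0,-0.02],0],[1,[0,0,-0.06],0],[1,[0,0,-0.06],0],[1,[0,0,-0.06],0]]' && python3 -m inch '[[1,[0,0,-0.06],0],[1,[0.05,0,-0.03],0],[1,[0.05,0,0],0],[1,[0,0,0],0.18],[1,[0,0,0],0.18],[1,[0,0,0],0.18],[1,[0,0,0],0.18],[1,[0,0,0],0.18],[1,[0,0,0],0.18],[1,[0,0,0],0.18],[1,[0,0,0],0.18],[1,[0,0,0],0.18]]' && python3 -m inch '[[1,[0,0,0],0.19],[1,[0,0,0],0.19],[1,[0,0,0],0],[1,[0,0,0],0]]' && python3 - <<'E'
from h import *
for n in("wrist","top"):
    d=grab(n);cv2.imwrite(f"pics/{n}2.png",d["img"]);P=cloud(d);z=P[...,2]
    m=((z>.056)&(z<.068)&(abs(P[...,0]-.45)<.08)&(abs(P[...,1]+.02)<.08)).astype(np.uint8)
    m=cv2.morphologyEx(m,cv2.MORPH_OPEN,np.ones((3,3)))
    p=P[m>0]
    if len(p)>9: print(n,len(p),cv2.minAreaRect((p[:,:2]*1000).astype(np.float32)),np.median(p[:,2]))
go(.45,-.02,.025,-15.8)
E
```

```text
t: 12.35
tool_pos: [0.4501, -0.019, 0.1258]
tcp_rot: [0.431, 3.112, -0.0]
contact_force: [0.5, -0.7, 0.3]
width: 0.0879
gripper_force: 0.0
t: 13.55
tool_pos: [0.4021, -0.0054, 0.1697]
tcp_rot: [2.202, 2.24, 0.0]
contact_force: [-0.4, 0.2, -0.5]
width: 0.0881
gripper_force: 0.0
t: 13.95
tool_pos: [0.4022, -0.0054, 0.1694]
tcp_rot: [2.501, 1.9, 0.0]
contact_force: [-0.5, -0.6, 0.1]
width: 0.0883
gripper_force: 0.0
wrist 5313 ((451.40594482421875, -17.176820755004883), (43.73936080932617, 59.87367248535156), 74.61701965332031) 0.06195343780658624
t 14.05 pos [ 0.4022 -0.0054  0.1692] psi -15.62 w 0.0882 spin total 0.004 shift total [-0.002   0.0998  0.2885] F [-0.4  0.4  0.7] q [-0.31  0.2   1.79 -0.    1.15 -0.04]
```

View pics/wrist2.png

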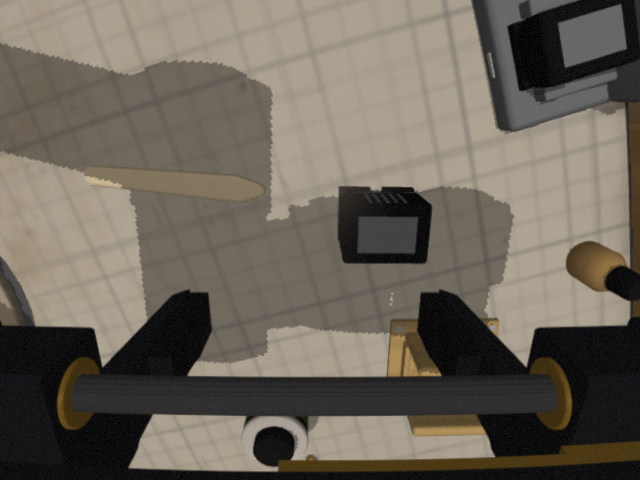

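The wrist view shows the pack upright at (385,225), the slim pack docked at the upper right, and the holder at (440,380). I'll go to the pack with the fingers across its ends.

```bash
python3 -c "
from h import *
go(.451,-.018,.025,-15.5)"; python3 -m inch '[[1,[0,0.05,0],0],[1,[-0.004,0.05,0],0],[1,[0,0,0],0],[1,[0,0,0],0]]'; python3 -c "
from h import *
go(.451,-.018,.025,-15.5)"
```

```text
t 14.05 pos [ 0.4022 -0.0054  0.1692] psi -15.62 w 0.0882 spin total -0.003 shift total [0.0018 0.1007 0.2885] F [-0.4  0.4  0.7] q [-0.31  0.2   1.79 -0.    1.15 -0.04]
t: 14.45
tool_pos: [0.4494, -0.0209, 0.1687]
tcp_rot: [-2.504, -1.896, 0.001]
contact_force: [0.2, -0.2, 0.5]
width: 0.0882
gripper_force: 0.0
t 14.45 pos [ 0.4494 -0.0209  0.1687] psi -15.72 w 0.0882 spin total -0.005 shift total [0.0063 0.0019 0.2874] F [ 0.2 -0.2  0.5] q [-0.31  0.28  1.68 -0.    1.19 -0.04]
```

```bash
python3 -m inch '[[1,[0.006,0.002,0],0],[1,[0,0,0.05],0],[1,[0,0,0.05],0],[1,[0,0,0.05],0],[1,[0,0,0.05],0],[1,[0,0,0.04],0],[1,[0,0,0.03],0],[1,[0,0,0.018],0],[1,[0,0,0],0],[1,[0,0,0],0]]' && python3 -m inch '[[0,[0,0,0],0],[0,[0,0,0],0],[0,[0,0,0],0],[0,[0,0,0],0],[0,[0,0,0],0],[0,[0,0,0],0],[0,[0,0,0],0]]' 40 && python3 -c "
from h import *
go(.451,-.018,.025,-15.5)"
```

```text
t: 15.45
tool_pos: [0.4517, -0.0183, 0.0255]
tcp_rot: [2.505, 1.895, 0.001]
contact_force: [-0.0, -0.5, 0.5]
width: 0.0882
gripper_force: 0.0
t: 16.15
tool_pos: [0.4515, -0.0183, 0.0252]
tcp_rot: [-2.505, -1.895, 0.0]
contact_force: [-2.3, 1.3, 5.3]
width: 0.0596
gripper_force: 40.0
t 16.15 pos [ 0.4515 -0.0183  0.0252] psi -15.78 w 0.0596 spin total -0.006 shift total [ 0.0003 -0.0011  0.0004] F [-2.3  1.3  5.3] q [-0.3   0.51  1.85  0.    0.78 -0.03]
```

```bash
python3 -m inch '[[0,[0,0,-0.01],0],[0,[0,0,-0.03],0],[0,[0,0,-0.05],0],[0,[0,0,-0.06],0],[0,[0,0,-0.06],0],[0,[0,0,-0.06],0],[0,[0,0,-0.06],0],[0,[0,0,-0.02],0],[0,[0,0,0],0]]' && python3 -c "
from h import *
go(.467,-.215,.2,-15.8)"
```

```text
t: 17.05
tool_pos: [0.4518, -0.0184, 0.2005]
tcp_rot: [2.504, 1.894, 0.002]
contact_force: [0.5, -0.5, -2.8]
width: 0.0596
gripper_force: 40.0
t 17.05 pos [ 0.4518 -0.0184  0.2005] psi -15.79 w 0.0596 spin total 0.0 shift total [-0.3701  0.1363  0.0012] F [ 0.5 -0.5 -2.8] q [-0.3   0.25  1.62  0.    1.27 -0.03]
```

```bash
python3 -m inch '[[0,[-0.02,0.007,0],0],[0,[-0.05,0.019,0],0],[0,[-0.06,0.022,0],0],[0,[-0.06,0.022,0],0],[0,[-0.06,0.022,0],0],[0,[-0.06,0.022,0],0],[0,[-0.04,0.015,0],0],[0,[-0.02,0.007,0],0],[0,[0,0,0],0],[0,[0,0,0],0]]' && python3 - <<'E'
from h import *
d=grab("wrist");cv2.imwrite("pics/w3.png",d["img"]);P=cloud(d);z=P[...,2]
m=((z>.053)&(z<.066)&(np.hypot(P[...,0]-.478,P[...,1]+.176)<.07)).astype(np.uint8)
k,l,st,_=cv2.connectedComponentsWithStats(m)
for i in range(1,k):
    if st[i,4]>150:
        p=P[l==i];print(st[i],cv2.minAreaRect((p[:,:2]*1000).astype(np.float32)),np.median(p[:,2]))
go(.478,-.176,.2,-15.8)
E
```

```text
t: 18.05
tool_pos: [0.4663, -0.2142, 0.1993]
tcp_rot: [-2.504, -1.894, 0.0]
contact_force: [0.3, 0.4, -1.7]
width: 0.0598
gripper_force: 40.0
[ 265  121  104   15 1496] ((487.78802490234375, -146.88357543945312), (9.870185852050781, 73.8273696899414), 74.23053741455078) 0.06040430621922985
[ 269  202   97   15 1344] ((471.86309814453125, -204.52371215820312), (9.934767723083496, 72.91410064697266), 74.38804626464844) 0.060411648893020864
t 18.1 pos [ 0.4665 -0.2139  0.1996] psi -15.75 w 0.0592 spin total 0.001 shift total [ 0.0792  0.0015 -0.0008] F [-0.1 -0.4 -2.5] q [-0.66  0.35  1.46  0.    1.33 -0.39]
```

View pics/w3.png

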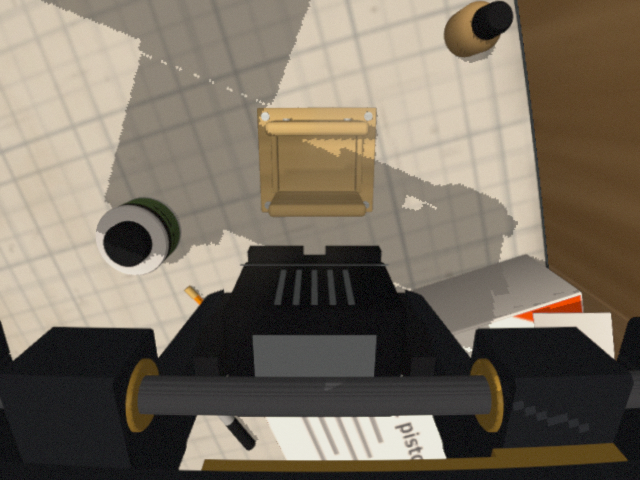

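The wrist view shows the holder at (318,162) and the pack held at (315,310). I'll measure the pack's side and ends in the tool frame from this view.

```bash
python3 - <<'E'
from h import *
s=r.get_state();d=grab("wrist")
R=Ro.from_rotvec(s["tcp_rot"]).as_matrix();P=(cloud(d)-s["tool_pos"])@R*1000
p=P[240:380,225:405].reshape(-1,3);p=p[np.isfinite(p).all(1)&(np.abs(p[:,2])<50)]
f=p[(abs(p[:,1])<25)&(p[:,0]>15)&(p[:,0]<30)]
for a in range(-45,40,8):
    q=f[(f[:,2]>=a)&(f[:,2]<a+8)]
    if len(q): print(a,len(q),np.percentile(q[:,0],[10,50,90]).round(1))
q=p[(p[:,0]>15)&(p[:,0]<30)&(p[:,2]>10)]
print("low y ext",np.percentile(q[:,1],[0.5,50,99.5]).round(1),"z",np.percentile(q[:,2],99.5))
t=p[(p[:,2]<-30)];print("top",np.median(t[:,2]) if len(t) else None)
go(.4797,-.1767,.2,-15.7)
E
```

```text
-45 685 [15.7 18.1 20.4]
-37 4264 [16.4 21.1 22.6]
-29 1546 [22.2 22.5 22.9]
-21 1253 [22.2 22.6 23. ]
-13 1112 [22.2 22.6 22.9]
-5 936 [22.2 22.6 22.9]
3 318 [22.2 22.4 22.7]
11 970 [18.4 20.5 22.5]
19 497 [18.  22.4 22.7]
low y ext [-28.9   0.2  30.2] z 25.017635124576298
top -36.587827459553054
t 18.15 pos [ 0.4665 -0.2138  0.1998] psi -15.73 w 0.0598 spin total -0.001 shift total [ 0.0786  0.0052 -0.0004] F [-0.3  0.1 -2.3] q [-0.66  0.35  1.46  0.    1.33 -0.39]
```

```bash
python3 -m inch '[[0,[0.02,0.002,0],0],[0,[0.03,0.003,0],0],[0,[0.028,0,0],0],[0,[0,0,0],0],[0,[0,0,0.04],0],[0,[0,0,0.05],0],[0,[0,0,0.05],0],[0,[0,0,0.04],0],[0,[0,0,0.02],0],[0,[0,0,0],0],[0,[0,0,0],0],[0,[0,0,0],0]]' && python3 -c "
from h import *
go(.4796,-.1765,.031,-15.7)"
```

```text
t: 19.35
tool_pos: [0.4802, -0.1783, 0.101]
tcp_rot: [2.504, 1.894, 0.001]
contact_force: [0.3, -0.0, -3.8]
width: 0.0597
gripper_force: 40.0
t 19.35 pos [ 0.4802 -0.1783  0.101 ] psi -15.78 w 0.0597 spin total -0.002 shift total [ 0.0032 -0.0025  0.1401] F [ 0.3 -0.  -3.8] q [-0.59  0.46  1.61 -0.    1.07 -0.31]
```

```bash
python3 -m inch '[[0,[0.0032,-0.0025,0],0],[0,[0,0,0],0],[0,[0,0,0.01],0],[0,[0,0,0.01],0],[0,[0,0,0.01],0],[0,[0,0,0],0],[0,[0,0,0],0]]' && python3 -c "
from h import *
go(.4796,-.1765,.031,-15.7)"
```

```text
t: 20.05
tool_pos: [0.479, -0.1761, 0.0848]
tcp_rot: [-2.505, -1.895, 0.0]
contact_force: [0.3, -0.1, -2.3]
width: 0.0598
gripper_force: 40.0
t 20.05 pos [ 0.479  -0.1761  0.0848] psi -15.79 w 0.0598 spin total -0.002 shift total [-0.0004  0.0015  0.1076] F [ 0.3 -0.1 -2.3] q [-0.58  0.49  1.63  0.    1.02 -0.31]
```

```bash
python3 -m inch '[[0,[0,0.001,0.012],0],[0,[0,0,0.012],0],[0,[0,0,0.012],0],[0,[0,0,0.012],0],[0,[0,0,0],0],[0,[0,0,0],0]]' && python3 -m inch '[[0,[0,0,0.01],0],[0,[0,0,0.01],0],[0,[0,0,0.01],0],[0,[0,0,0.01],0],[0,[0,0,0.008],0],[0,[0,0,0],0],[0,[0,0,0],0]]' && python3 -c "
from h import *
go(.4796,-.1765,.031,-15.7)"
```

```text
t: 20.65
tool_pos: [0.4794, -0.1762, 0.0608]
tcp_rot: [-2.505, -1.895, 0.0]
contact_force: [-0.1, -0.1, -3.3]
width: 0.0598
gripper_force: 40.0
t: 21.35
tool_pos: [0.4795, -0.1763, 0.037]
tcp_rot: [-2.505, -1.895, 0.0]
contact_force: [-0.3, 0.9, -2.3]
width: 0.0595
gripper_force: 40.0
t 21.35 pos [ 0.4795 -0.1763  0.037 ] psi -15.79 w 0.0595 spin total -0.002 shift total [-0.0003  0.0004  0.0119] F [-0.3  0.9 -2.3] q [-0.58  0.56  1.68  0.    0.9  -0.31]
```

No contact, so it's inside. Last few mm.

```bash
python3 -m inch '[[0,[0,0,0.004],0],[0,[0,0,0.004],0],[0,[0,0,0.002],0],[0,[0,0,0],0],[0,[0,0,0],0]]' && python3 -m inch '[[0,[0,0,0.001],0],[0,[0,0,0.001],0],[0,[0,0,0],0],[0,[0,0,0],0]]'
```

```text
t: 21.85
tool_pos: [0.4795, -0.1763, 0.032]
tcp_rot: [2.505, 1.895, 0.0]
contact_force: [0.1, 0.2, -2.8]
width: 0.0594
gripper_force: 40.0
t: 22.25
tool_pos: [0.4795, -0.1763, 0.0312]
tcp_rot: [2.505, 1.895, 0.0]
contact_force: [-1.0, -0.5, 1.5]
width: 0.0593
gripper_force: 40.0
```

```bash
python3 -m inch '[[0,[0,0,0.001],0],[0,[0,0,0],0],[0,[0,0,0],0]]'
```

```text
t: 22.55
tool_pos: [0.4795, -0.1763, 0.0312]
tcp_rot: [2.505, 1.895, 0.0]
contact_force: [-2.7, 1.7, 9.7]
width: 0.0597
gripper_force: 40.0
```

Resting on the floor at the expected height. I'll release and withdraw.

```bash
python3 -m inch '[[0.75,[0,0,0],0],[0.85,[0,0,0],0],[1,[0,0,0],0],[1,[0,0,0],0],[1,[0,0,0],0],[1,[0,0,0],0],[1,[0,0,0],0],[1,[0,0,-0.02],0],[1,[0,0,-0.04],0],[1,[0,0,-0.06],0],[1,[0,0,-0.06],0],[1,[0,0,-0.06],0]]' && python3 -m inch '[[1,[0,0,-0.06],0],[1,[-0.05,0,-0.02],0],[1,[-0.05,0,0],0],[1,[-0.04,0,0],0],[1,[0,0,0],0],[1,[0,0,0],0]]' && python3 - <<'E'
from h import *
d=grab("wrist");cv2.imwrite("pics/w4.png",d["img"]);P=cloud(d);z=P[...,2]
for n,lo,hi in(("pack",.0645,.075),("cheek",.053,.0640)):
    m=((z>lo)&(z<hi)&(np.hypot(P[...,0]-.478,P[...,1]+.176)<.07)).astype(np.uint8)
    k,l,st,_=cv2.connectedComponentsWithStats(m)
    for i in range(1,k):
        if st[i,4]>150:
            p=P[l==i];print(n,st[i],cv2.minAreaRect((p[:,:2]*1000).astype(np.float32)),np.percentile(p[:,2],[5,50,95]).round(4))
cv2.imwrite("pics/top5.png",grab("top")["img"])
print(r.get_state()["contact_force"])
E
```

```text
t: 23.75
tool_pos: [0.4792, -0.1762, 0.1525]
tcp_rot: [2.505, 1.895, 0.0]
contact_force: [0.0, 0.1, -0.4]
width: 0.088
gripper_force: 0.0
t: 24.35
tool_pos: [0.4603, -0.2433, 0.1909]
tcp_rot: [-2.506, -1.894, -0.0]
contact_force: [-1.1, 0.3, -0.6]
width: 0.0884
gripper_force: 0.0
pack [ 270   95   90   68 5863] ((480.3074951171875, -175.89511108398438), (44.12883758544922, 59.75325393676758), 74.1827621459961) [0.0664 0.0679 0.0692]
cheek [ 258   76  111   16 1721] ((487.5970458984375, -147.11961364746094), (9.741462707519531, 74.18783569335938), 74.134033203125) [0.0574 0.0603 0.0618]
cheek [ 262  164  104   16 1513] ((471.51629638671875, -204.54002380371094), (10.352550506591797, 73.68350982666016), 74.10009765625) [0.0573 0.0604 0.0618]
[-0.54733882 -0.46037386  0.06439556]
```

View pics/w4.png

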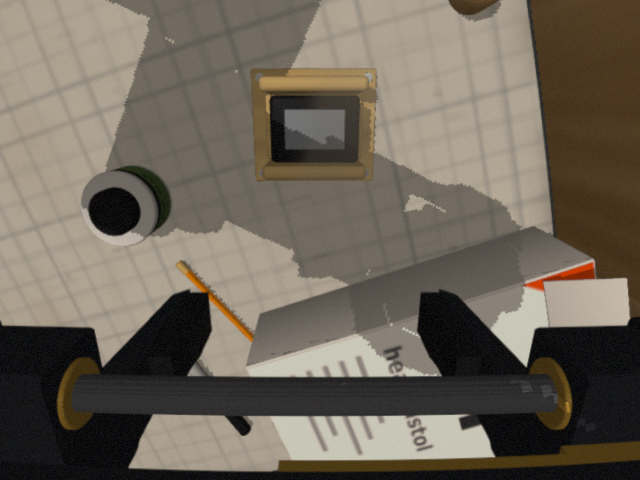

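View pics/top5.png

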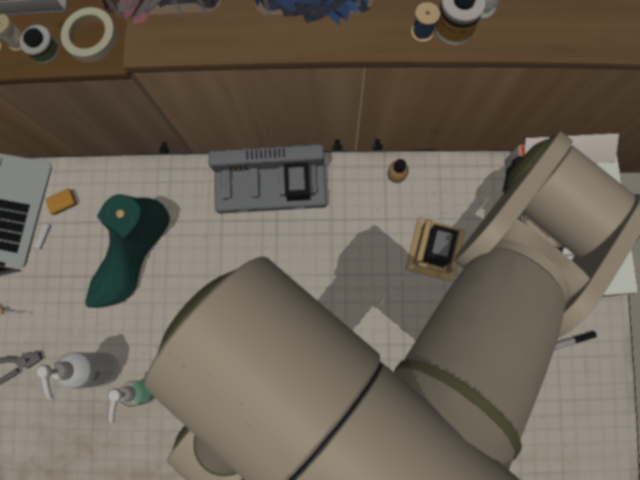

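The pack sits level in the holder at (315,127), with its top at 68 mm and aligned. The slim pack is docked at (297,180), and the bottle and tin are unmoved.

```bash
python3 -c "
from cell import r
print(r.sign_off())"
```

```text
the job is handed in; nothing more can be done
None
```

I pulled the tall pack out of its bay, stood it on the bench, re-gripped it by its ends, and lowered it upright onto the holder floor. The slim pack is still clicked in on the charger; the job is handed in at about 24 s.

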